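# Release the pressure cap of the square coolant tank

### The arm

A 7-joint arm with a two-finger parallel gripper is mounted at the origin on the work surface. World frame = base frame: x ahead of the robot, y to its left, z up, the work surface at z = 0. Lengths are in m, angles in rad, forces in N, time in s.
With the tool pointing down it reaches from about 0.4 to 0.875 m from the base axis. Payload 19.3 kg.
Tool frame: the origin (TCP) lies at the very end of the fingers, on their centre line; the grasp point (between the pads) lies bot.grasp_offset behind it (bot.grasp_offset is the distance from the TCP to the grasp point, in m); z points along the fingers, y is the direction in which the jaws open and shut (so a half turn about z gives the same grasp; the last joint's range is limited). The gripper opens to 85 mm and grips with 20 to 120 N. Pads are 22 mm wide; open, the fingers measure 114 mm over their backs; the gripper's body (76 mm by 85 mm) begins 54 mm behind the grasp point. The pads swing forward as they close: fully open they stand 13 mm farther back than shut.
Start: joints at [1.119, 0.521, -0.036, 1.599, 0.021, 1.021, -0.113], TCP at [0.233, -0.58, 0.231] pointing down, gripper open.
Joint ranges: [-2.91, 2.91], [-0.3, 2.13], [-1.5, 1.42], [0.17, 2.43], [-1.26, 4.41], [0.16, 1.93], [-2.52, 2.52]. Speed limits (rad/s): [1.89, 1.89, 2.39, 2.39, 3.01, 3.01, 3.01].

### API

Orientations are given as [roll, pitch, yaw] about the fixed x, y, z axes, in that order (R = Rz(yaw) Ry(pitch) Rx(roll)).
In Python, from workcell import bot gives the robot as it stands. The module is installed in compiled form; this text tells all that it offers.
- The arm moves only by the shell command python3 -m handwheel 'ROWS' [OPENING] [FORCE]. ROWS is JSON, a list of rows, each a list of 6 numbers: the shift along the tool's x, y, z as a fraction of full scale, then the turn, a rotation vector about the tool's x, y, z as a fraction of full scale. In form: [[x, y, z, rx, ry, rz], ...]. A call has 1 to 8 rows; each row shifts and turns the commanded pose from where the row before left it, along the tool's axes as they then stand; what a row does not reach is not made up. Full scale, the value 1, is 0.025 m for a shift and 360 degrees for a turn. A row lasts 1/8 s, in which the tool goes at most 62.5 mm and 10.7 degrees, less where a joint would pass 70% of its speed; a pose out of reach is approached as far as the arm can. A call with a number of a shift or a turn outside -1 to 1 is refused whole. A call with a gripper value outside its range is refused whole. OPENING is the closure, from -1 (fully open) to 1 (shut), set as the call begins (- or left out, the last holds). The fingers move at their own pace and stop on an object; FORCE is the grip in N (left out, the last holds). Time passes only in rows, so rows that do not move let the fingers close. It gives the time, the measured TCP pose, the force and the opening at its end, in the units of the state.
- bot.observe(): the state, without advancing time (a new reading comes with each control period).
- bot.grab_frame(name): name is "scene" or "side" or "wrist"; returns a dict with "pixels" (420x560x3 uint8, blue, green, red), "vertical_fov" (degrees; the focal length in pixels is half the picture's height over the tangent of half this angle, whatever the lens; pixels are square), "cx", "cy" (the principal point, pixels), "R" (3x3) and "t" (3): a world point X has camera coordinates R X + t. Camera axes: x right, y down, z forward; pixel columns grow to the right and rows downward; lengths in m; the calibration is good to about 2 mm. A picture is of the moment at which its call begins. There is no depth.
- bot.job_done(): hands the job in, once; it reports no verdict.
Trained networks look in a picture, given as the dict that the camera call returned (one of the last four; its "shot" number tells which), for a name from the list of things; names that differ only in an ending like _2 or _b are one class to them, and where a whole thing is asked for, a point or a joint stands for the part that bears it (a point fixed in the world has none). Each returns a list of dicts, best first, with "score" (0 to 1); they miss things now and then, are a little off and sometimes report something else, mostly with a low value. They report only what shows in the picture. A call takes as long as a camera call. They do not tell look-alikes from the thing itself.
- bot.trace(picture, thing): "region" (420x560 bool, what is visible of it) and "point" ([column, row] in pixels, amid what is visible of it).
The state is a dict: "clock": time; "qpos": joint angles; "qd": joint speeds; "joint_efforts": joint torques, N m; "position": TCP position; "tool_rot": TCP orientation; "force": force on the tool from outside, world axes, zero at the start; "moment": the same for the moment, N m; "grip_width": finger opening in m.
Only numpy, scipy, OpenCV 4.12 (cv2) and the standard library are available. Lean on these libraries where they do the work, as an engineer would, in place of code of your own. Each camera call takes 0.05 s, during which the arm holds its last target.

### The job

The square coolant tank on the microscope bench needs topping up, so release its pressure cap: turn it anticlockwise to the first stop without pressing, press it down there, turn it on past the stop, then let go so that the cap springs up and stays released. Leave the cap of the round tank alone.

Things in the scene. Friction and masses are not known exactly. Their poses are not given: they have to be found in the camera images.
- square_cap_grip (a point): Grip point of the square tank's black cap: a ribbed disc 72 mm across, 22 high, with an upright grey bar across its top, 60 long, 12 thick, 30 tall. On the cap's vertical turning axis, 20 mm above the disc's top face, 10 mm below the bar's top edge, 174 mm above the bench when locked. x runs along the bar, z up; turns and rises with the cap. Square aluminium tank: 130 x 130 mm, 120 high, fixed.
- square_cap (a joint): Turn of that cap, rad, anticlockwise from above positive; at 0 the bar points from the tank's front (sight glass, facing the robot within 0.35 rad) to its back (brass outlet). Starts locked at 0 to 0.2. First stop at 0.55; pressed down it turns on and is clear of the stop from 0.95; end of turn 1.4, so leave it at about 1.2. Stays where left (friction 0.06 N m).
- square_plunger (a joint): Height of that cap, m: 0 locked, negative when pressed. Must be pressed at least 7 mm (-0.007) to pass the stop; bottoms at -0.012. Pressing takes 7 N to start, 9 to 12 N at depth. Past the stop, when let go, a spring raises it to +0.008, where it stays and cannot turn back.
- round_cap (a joint): Turn of the identical cap on the round aluminium tank (124 mm diameter, 120 high, fixed), rad, same sense; starts at 0 to 0.2; to be left alone. One tank stands to the robot's left, the other to its right; which is which varies.
Things that resemble listed ones, but are neither listed nor needed, are in the scene too. What is shaped like the part that bears square_cap_grip but red is not meant.

How it is judged:
By the outcome, as a careful person would: the job done as asked, in the order asked, and still so for the second after the job is handed in, with the robot touching nothing.
It also fails if it takes over 40 s, if anything falls off the work surface, if the arm or the gripper's body presses on something with over 40 N, if the wrist force passes 120 N, or if a joint passes its speed limit or range.

## Working session

There is one attempt and no reset: what is moved stays moved. The work goes in short steps, Python scripts to look and compute and a shell command to move; the robot and the scene stay as the last step left them, time stands still between calls to the robot, and variables do not carry over. Pictures are saved under pics/ and viewed, and the job is handed in when it is done.

```bash
mkdir -p pics; cat > h.py <<'E'
import numpy as np, cv2
from workcell import bot
def K(p):
    f=p["pixels"].shape[0]/2/np.tan(np.radians(p["vertical_fov"])/2)
    return f,p["cx"],p["cy"]
def proj(p,X):
    f,cx,cy=K(p); c=np.array(p["R"])@np.array(X,float)+np.array(p["t"]); return [cx+f*c[0]/c[2],cy+f*c[1]/c[2]]
def ray(p,uv):
    f,cx,cy=K(p); R=np.array(p["R"]); d=R.T@np.array([(uv[0]-cx)/f,(uv[1]-cy)/f,1]); return -R.T@np.array(p["t"]),d
def atz(p,uv,z):
    o,d=ray(p,uv); return o+d*(z-o[2])/d[2]
E
python3 - <<'E'
from h import *
print(bot.observe(),bot.grasp_offset)
for n in ["scene","side","wrist"]:
    p=bot.grab_frame(n); cv2.imwrite(f"pics/{n}0.png",p["pixels"])
    print(n,p["vertical_fov"],p["cx"],p["cy"],np.round(ray(p,(280,210)),3).tolist())
    for t in ["square_cap_grip","square_cap","round_cap"]:
        for r in bot.trace(p,t): print(t,r["score"],r["point"],r["region"].sum(),np.round(atz(p,r["point"],.16),3))
E
```

```text
{'clock': 0.0, 'qpos': array([ 1.118806  ,  0.52202714, -0.03632555,  1.60000375,  0.02115425,
        1.02108753, -0.11279798]), 'qd': array([ 0.0003132 ,  0.00162385,  0.00055192,  0.00047051, -0.00219693,
       -0.00107827,  0.00046892]), 'joint_efforts': array([ 1.00486392e-03, -9.27112913e+01,  1.98001117e+00, -3.69933879e+01,
        1.77643367e-02,  8.14588711e-03, -1.03775130e-05]), 'position': array([ 0.23271516, -0.57969608,  0.23071908]), 'tool_rot': array([-3.14045043e+00,  4.32747923e-05,  3.81756790e-01]), 'force': array([-0.25531568, -0.87806719,  0.34362631]), 'moment': array([ 0.03087831,  0.00232751, -0.0233477 ]), 'grip_width': 0.08552592097325262} 0.0187
scene 50.41491962656774 281.70340372917593 211.38184755620514 [[1.247, 0.251, 0.913], [-0.617, -0.385, -0.686]]
square_cap_grip 0.74 [268.7, 189.7] 605 [ 0.518 -0.236  0.16 ]
square_cap_grip 0.69 [154.6, 140.9] 444 [ 0.496 -0.649  0.16 ]
square_cap 0.95 [269.6, 196.7] 610 [ 0.54 -0.22  0.16]
square_cap 0.77 [153.2, 143.6] 458 [ 0.509 -0.643  0.16 ]
side 46.73974204194731 283.9895603019994 209.91439394506457 [[0.402, 0.516, 1.039], [0.118, -0.613, -0.781]]
square_cap_grip 0.74 [294.8, 194.1] 727 [ 0.51  -0.229  0.16 ]
square_cap 0.95 [295.8, 194.7] 729 [ 0.507 -0.227  0.16 ]
square_cap 0.62 [324.6, 87.4] 515 [ 0.499 -0.648  0.16 ]
round_cap 0.76 [263.3, 369.4] 1344 [0.49  0.199 0.16 ]
wrist 63.91842726317264 280.2830623440339 204.32288821181075 [[0.294, -0.555, 0.374], [-0.259, -0.102, -0.961]]
```

View pics/scene0.png

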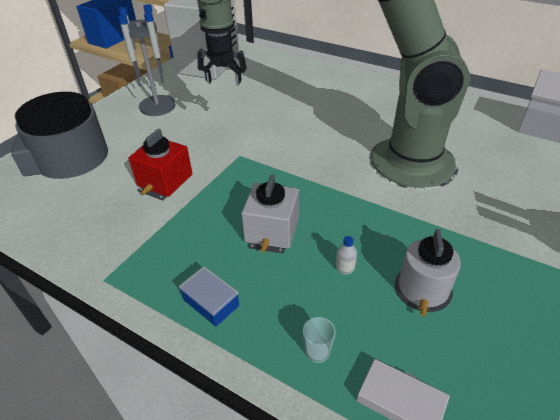

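View pics/side0.png

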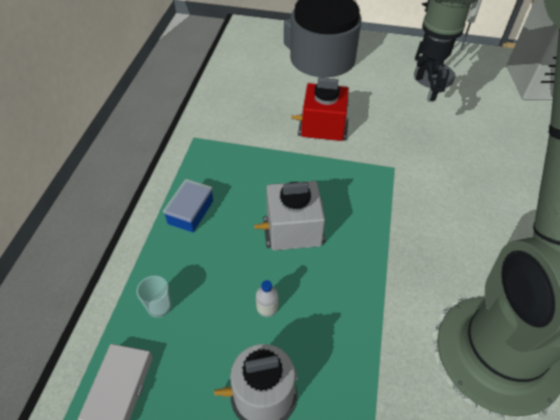

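View pics/wrist0.png

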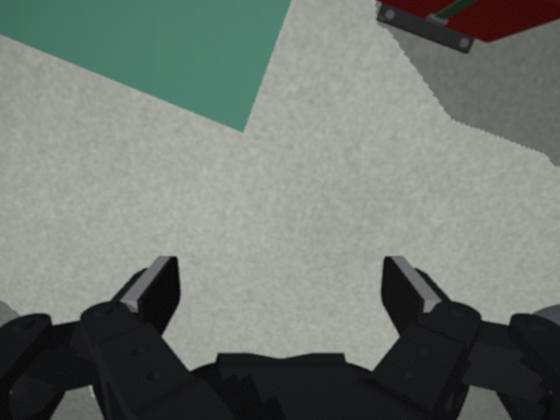

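The scene picture shows the grey square tank in the middle at about (270,215), with its bar at (270,187). The red look-alike is at (160,165) and the round tank at (430,270). The side picture agrees, with the square tank's cap at (295,193). I'll zoom in next to measure the bar ends.

```bash
python3 - <<'E'
from h import *
o=[]
for n,(u,v) in {"scene":(270,200),"side":(295,210)}.items():
    p=bot.grab_frame(n); c=p["pixels"][v-45:v+45,u-45:u+45]
    o.append(cv2.resize(c,(396,396),interpolation=cv2.INTER_CUBIC))
    print(n,(u-45,v-45))
    for r in bot.trace(p,"square_cap"): 
        ys,xs=np.nonzero(r["region"]); print(r["score"],xs.min(),xs.max(),ys.min(),ys.max())
cv2.imwrite("pics/zoom0.png",np.hstack(o))
E
```

```text
scene (225, 155)
0.74 256 284 175 205
side (250, 165)
0.89 315 338 77 100
0.88 278 311 181 209
```

View pics/zoom0.png

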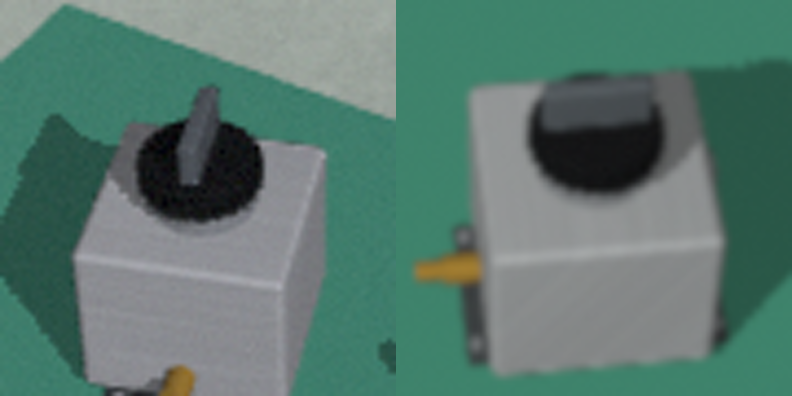

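```bash
python3 - <<'E'
from h import *
P={n:bot.grab_frame(n) for n in ["scene","side"]}
off={"scene":(225,155),"side":(250,165)}
def px(n,a): return (off[n][0]+(a[0]+.5)/4.4-.5,off[n][1]+(a[1]+.5)/4.4-.5)
C={"scene":[(75,258),(282,288),(326,152),(130,122)],"side":[(73,92),(94,262),(326,240),(294,72)]}
for n in C:
    w=np.array([atz(P[n],px(n,a),.12)[:2] for a in C[n]]); c=w.mean(0)
    print(n,w.round(3).tolist(),c.round(4),[np.linalg.norm(w[i]-w[i-1]).round(3) for i in range(4)],[np.degrees(np.arctan2(*(w[i]-w[i-1])[::-1])).round(1) for i in range(4)])
B={"scene":[((212,87),.184),((190,150),.184)],"side":[((147,85),.184),((259,80),.184),((145,130),.154),((254,123),.154)]}
for n in B: print(n,[atz(P[n],px(n,a),z).round(4).tolist() for a,z in B[n]])
# disc ellipse extents
print("disc",[(n,atz(P[n],px(n,a),.145).round(3)) for n,a in [("scene",(200,170)),("side",(200,135))]])
E
```

```text
scene [[0.592, -0.274], [0.554, -0.156], [0.437, -0.192], [0.472, -0.314]] [ 0.5141 -0.234 ] [np.float64(0.126), np.float64(0.124), np.float64(0.123), np.float64(0.127)] [np.float64(18.5), np.float64(107.9), np.float64(-162.8), np.float64(-73.8)]
side [[0.591, -0.276], [0.553, -0.159], [0.433, -0.2], [0.469, -0.317]] [ 0.5114 -0.2378] [np.float64(0.129), np.float64(0.123), np.float64(0.127), np.float64(0.123)] [np.float64(18.9), np.float64(107.8), np.float64(-161.3), np.float64(-73.0)]
scene [[0.484, -0.2437, 0.184], [0.539, -0.2248, 0.184]]
side [[0.5398, -0.2335, 0.184], [0.4817, -0.2496, 0.184], [0.5393, -0.2275, 0.154], [0.482, -0.2448, 0.154]]
disc [('scene', array([ 0.514, -0.235,  0.145])), ('side', array([ 0.51 , -0.238,  0.145]))]
```

Both views put the cap axis near (0.5125, -0.236), with the tank's heading about 17.8° and the bar near 0. The sizes match at about 125 mm. I'll move to a hover above it.

```bash
python3 -m handwheel '[[0.86,-0.48,0,0,0,0],[0.86,-0.48,0,0,0,0],[0.86,-0.48,0,0,0,0],[0.86,-0.48,0,0,0,0],[0.86,-0.48,0,0,0,0],[0.86,-0.48,0,0,0,0],[0.86,-0.48,0,0,0,0],[0.86,-0.48,0,0,0,0]]' -- 2>&1 | tail -5; python3 -m handwheel '[[0.86,-0.48,0,0,0,0],[0.86,-0.48,0,0,0,0],[0.86,-0.48,0,0,0,0],[0.86,-0.48,0,0,0,0],[0.86,-0.48,0,0,0,0],[0.86,-0.48,0,0,0,0]]'
```

```text
invalid input: not JSON, or not a number
clock: 1.65
position: [0.3262, -0.4645, 0.2314]
tool_rot: [3.142, -0.0, 0.382]
force: [0.4, 0.2, -0.0]
grip_width: 0.0855
```

```bash
python3 -m handwheel '[[0.86,-0.48,0,0,0,0],[0.86,-0.48,0,0,0,0],[0.86,-0.48,0,0,0,0],[0.86,-0.48,0,0,0,0],[0.86,-0.48,0,0,0,0],[0.86,-0.48,0,0,0,0],[0,0,0,0,0,0],[0,0,0,0,0,0]]'
```

```text
clock: 2.65
position: [0.4183, -0.3507, 0.2313]
tool_rot: [3.141, 0.0, 0.381]
force: [-0.5, -0.7, 1.2]
grip_width: 0.0855
```

```bash
python3 -m handwheel '[[0.86,-0.48,0,0,0,0],[0.86,-0.48,0,0,0,0],[0,0,0,0,0,0]]'; python3 - <<'E'
from h import *
p=bot.grab_frame("wrist"); cv2.imwrite("pics/w1.png",p["pixels"])
for n in ["square_cap","square_cap_grip"]:
  for r in bot.trace(p,n): print(n,r["score"],r["point"])
import pickle; pickle.dump(p,open("w1.pkl","wb"))
E
```

```text
clock: 3.02
position: [0.4502, -0.3113, 0.2313]
tool_rot: [-3.141, -0.0, 0.383]
force: [1.4, -0.9, 0.2]
grip_width: 0.0859
square_cap 0.61 [209.0, 83.6]
square_cap_grip 0.56 [208.6, 80.7]
```

View pics/w1.png

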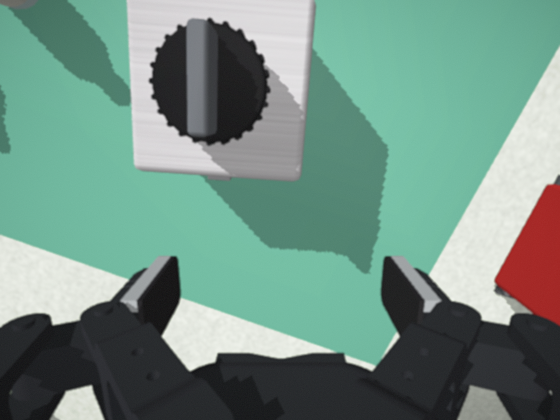

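The wrist view shows the cap at about (209,82), with the bar running nearly vertically in the picture at columns 188 to 216. I'll zoom in for the edges.

```bash
python3 - <<'E'
import cv2
i=cv2.imread("pics/w1.png")[0:150,140:290]; cv2.imwrite("pics/w1z.png",cv2.resize(i,(600,600),interpolation=cv2.INTER_CUBIC))
E
```

```text
(no output)
```

View pics/w1z.png

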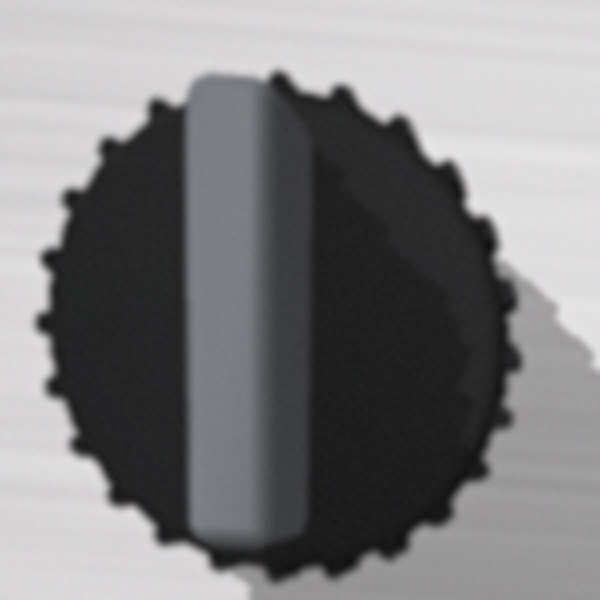

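```bash
python3 - <<'E'
from h import *
import pickle; p=pickle.load(open("w1.pkl","rb"))
w=np.array([atz(p,(140+(a+.5)/4-.5,(b+.5)/4-.5),.184)[:2] for a,b in [(188,80),(266,80),(192,538),(268,538)]])
print(w.round(4),w.mean(0).round(4)); 
for i,j in((2,0),(3,1)):
  d=w[i]-w[j]; print(np.linalg.norm(d),np.degrees(np.arctan2(-d[1],-d[0])))
# tank front edge at z=.12 & sides
q=np.array([atz(p,a,.12)[:2] for a in [(135,167),(298,179),(128,20),(314,20)]]);print(q.round(4))
for i,j in((0,1),(2,0),(3,1)):
  d=q[i]-q[j]; print(np.linalg.norm(d),np.degrees(np.arctan2(d[1],d[0])))
E
```

```text
[[ 0.5356 -0.225 ]
 [ 0.5393 -0.2342]
 [ 0.4813 -0.243 ]
 [ 0.4852 -0.2527]] [ 0.5104 -0.2387]
0.05720390675430462 18.30877788237928
0.05716800002366138 18.89835808248887
[[ 0.4331 -0.1988]
 [ 0.4707 -0.317 ]
 [ 0.5289 -0.1674]
 [ 0.5761 -0.2847]]
0.12408745459702729 107.65807250151968
0.10079222628599603 18.166546234640304
0.11018377088462211 17.045716483678845
```

```bash
python3 -m handwheel '[[0.84,-0.455,0,0,0,0],[0.84,-0.455,0,0,0,0],[0.84,-0.455,0,0,0,0],[0.84,-0.455,0,0,0,0],[0,0,0,0,0,0.0092],[0,0,0,0,0,0],[0,0,0,0,0,0]]' 0; python3 - <<'E'
from h import *
p=bot.grab_frame("wrist"); cv2.imwrite("pics/w2.png",p["pixels"])
o=bot.observe(); print(o["qpos"].round(3),o["force"].round(2))
print(proj(p,[.511,-.238,.184]))
E
```

```text
clock: 4.05
position: [0.5101, -0.2392, 0.2313]
tool_rot: [3.141, 0.0, 0.324]
force: [-0.4, -0.5, -0.3]
grip_width: 0.0425
[ 0.429  0.426 -0.131  1.761  0.066  0.959 -0.975] [-0.81  0.09 -0.07]
[np.float64(279.58873092574606), np.float64(225.38476536091247)]
```

View pics/w2.png

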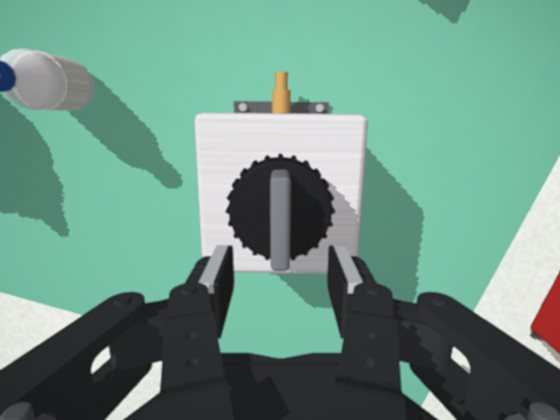

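The bar is centred between the jaws: columns 270–292, and my estimate projects to (280,225). Next I descend 68 mm and close.

```bash
python3 -m handwheel '[[0,0,0.8,0,0,0],[0,0,0.8,0,0,0],[0,0,0.6,0,0,0],[0,0,0.5,0,0,0],[0,0,0,0,0,0],[0,0,0,0,0,0]]' 0; python3 -m handwheel '[[0,0,0,0,0,0],[0,0,0,0,0,0],[0,0,0,0,0,0],[0,0,0,0,0,0],[0,0,0,0,0,0],[0,0,0,0,0,0]]' 1 40;  python3 - <<'E'
from h import *
for n in ["wrist","side"]:
  p=bot.grab_frame(n); cv2.imwrite(f"pics/{n}3.png",p["pixels"])
o=bot.observe(); print(o["position"],o["force"].round(2),o["moment"].round(3))
E
```

```text
clock: 4.85
position: [0.5109, -0.2386, 0.1643]
tool_rot: [3.141, -0.001, 0.324]
force: [0.2, 0.1, -0.0]
grip_width: 0.0425
clock: 5.6
position: [0.5109, -0.2387, 0.1643]
tool_rot: [3.141, -0.001, 0.324]
force: [-0.9, -0.6, 6.6]
grip_width: 0.0111
[ 0.51086729 -0.23868006  0.16429954] [-0.91 -0.56  6.59] [-0.189  0.155 -0.141]
```

View pics/wrist3.png

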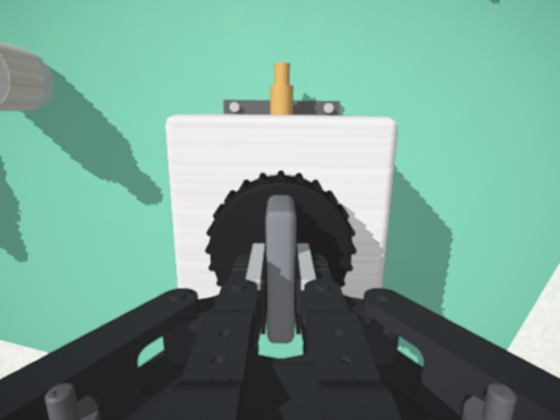

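View pics/side3.png

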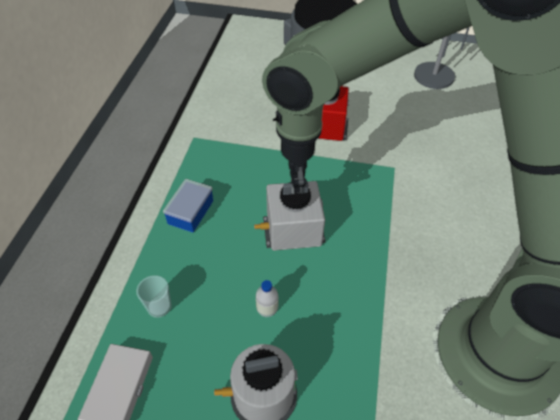

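The grip holds the bar at 11 mm. Closing left it pushing down on the cap with about 6.6 N, so I'll relieve that before turning.

```bash
python3 -m handwheel '[[0,0,-0.02,0,0,0],[0,0,0,0,0,0],[0,0,0,0,0,0]]'; python3 -m handwheel '[[0,0,-0.02,0,0,0],[0,0,0,0,0,0],[0,0,0,0,0,0]]'
```

```text
clock: 6.08
position: [0.5108, -0.2387, 0.1644]
tool_rot: [3.141, -0.0, 0.324]
force: [2.2, -4.3, -1.6]
grip_width: 0.0111
clock: 6.45
position: [0.5108, -0.2386, 0.1644]
tool_rot: [3.141, -0.0, 0.324]
force: [5.4, -4.2, -9.4]
grip_width: 0.011
```

```bash
python3 -m handwheel '[[0,0,0.015,0,0,0],[0,0,0,0,0,0],[0,0,0,0,0,-0.01],[0,0,0,0,0,0],[0,0,0,0,0,0]]'; python3 -c "
from h import *
o=bot.observe(); print(o['force'].round(2),o['moment'].round(3))"
```

```text
clock: 7.08
position: [0.5108, -0.2387, 0.1644]
tool_rot: [3.141, -0.0, 0.387]
force: [4.4, -4.2, -2.7]
grip_width: 0.0111
[ 4.38 -4.24 -2.74] [-0.845 -0.896 -0.021]
```

```bash
python3 -m handwheel '[[0,0,0,0,0,-0.012],[0,0,0,0,0,-0.012],[0,0,0,0,0,-0.012],[0,0,0,0,0,-0.012],[0,0,0,0,0,-0.01],[0,0,0,0,0,0],[0,0,0,0,0,0]]'; python3 -c "
from h import *
o=bot.observe(); print(o['force'].round(2),o['moment'].round(3))"
```

```text
clock: 7.95
position: [0.5108, -0.2387, 0.1644]
tool_rot: [3.141, -0.0, 0.751]
force: [4.6, -4.0, -3.8]
grip_width: 0.011
[ 4.64 -3.98 -3.76] [-0.992 -0.977  0.112]
```

```bash
for i in 1; do python3 -m handwheel '[[0,0,0,0,0,-0.006],[0,0,0,0,0,-0.005],[0,0,0,0,0,0],[0,0,0,0,0,0]]'; python3 -c "
from h import *
o=bot.observe(); print(o['force'].round(2),o['moment'].round(3))"; python3 -m handwheel '[[0,0,0,0,0,-0.004],[0,0,0,0,0,0],[0,0,0,0,0,0]]'; python3 -c "
from h import *
o=bot.observe(); print(o['force'].round(2),o['moment'].round(3))"; done
```

```text
clock: 8.45
position: [0.5109, -0.2387, 0.1644]
tool_rot: [3.141, -0.0, 0.82]
force: [4.2, -4.7, -3.3]
grip_width: 0.0111
[ 4.23 -4.72 -3.32] [-1.002 -0.992 -0.037]
clock: 8.82
position: [0.5108, -0.2387, 0.1644]
tool_rot: [3.141, -0.0, 0.845]
force: [4.5, -5.0, -4.1]
grip_width: 0.0112
[ 4.46 -5.03 -4.05] [-1.018 -0.984 -0.086]
```

```bash
python3 -m handwheel '[[0,0,0,0,0,-0.005],[0,0,0,0,0,0],[0,0,0,0,0,0]]'; python3 -c "
from h import *
o=bot.observe(); print(o['force'].round(2),o['moment'].round(3))"; python3 -m handwheel '[[0,0,0,0,0,-0.005],[0,0,0,0,0,0],[0,0,0,0,0,0]]'; python3 -c "
from h import *
o=bot.observe(); print(o['force'].round(2),o['moment'].round(3))"
```

```text
clock: 9.2
position: [0.5108, -0.2388, 0.1644]
tool_rot: [3.141, -0.0, 0.876]
force: [3.9, -4.7, -3.6]
grip_width: 0.0111
[ 3.93 -4.66 -3.58] [-0.953 -1.035 -0.508]
clock: 9.57
position: [0.5108, -0.2388, 0.1645]
tool_rot: [3.141, -0.0, 0.907]
force: [4.5, -4.0, -3.1]
grip_width: 0.0113
[ 4.49 -4.01 -3.11] [-0.827 -0.958 -1.106]
```

The moment builds up from a yaw of about 0.86, so the cap is at the first stop. I'll ease off the torque slightly and press about 9.7 mm.

```bash
python3 -m handwheel '[[0,0,0,0,0,0.006],[0,0,0,0,0,0],[0,0,0.1,0,0,0],[0,0,0.1,0,0,0],[0,0,0.1,0,0,0],[0,0,0.09,0,0,0],[0,0,0,0,0,0],[0,0,0,0,0,0]]' - 60; python3 - <<'E'
from h import *
o=bot.observe(); print(o['force'].round(2),o['moment'].round(3))
p=bot.grab_frame("wrist"); cv2.imwrite("pics/w4.png",p["pixels"])
E
```

```text
clock: 10.58
position: [0.5109, -0.2387, 0.1554]
tool_rot: [3.141, -0.0, 0.871]
force: [-0.0, -2.6, 9.1]
grip_width: 0.0107
[-0.05 -2.65  9.08] [-0.567  0.015 -0.102]
```

View pics/w4.png

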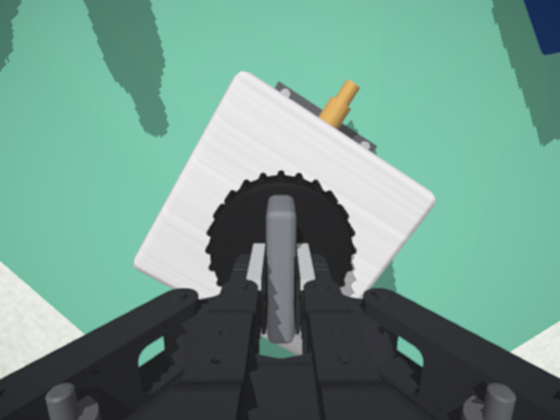

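The cap is pressed 9 mm at 9 N, and the bar hasn't slipped between the pads. Now I turn on past the stop to about 1.2.

```bash
python3 -m handwheel '[[0,0,0.02,0,0,-0.012],[0,0,0,0,0,-0.012],[0,0,0,0,0,-0.012],[0,0,0,0,0,0],[0,0,0,0,0,0]]'; python3 -c "
from h import *
o=bot.observe(); print(o['force'].round(2),o['moment'].round(3))"
```

```text
clock: 11.25
position: [0.5109, -0.2387, 0.1549]
tool_rot: [3.14, 0.0, 1.097]
force: [0.4, -2.7, 10.3]
grip_width: 0.0107
[ 0.41 -2.7  10.34] [-0.602 -0.063  0.033]
```

```bash
python3 -m handwheel '[[0,0,0,0,0,-0.013],[0,0,0,0,0,-0.013],[0,0,0,0,0,-0.013],[0,0,0,0,0,-0.013],[0,0,0,0,0,-0.013],[0,0,0,0,0,0],[0,0,0,0,0,0]]'; python3 -c "
from h import *
o=bot.observe(); print(o['force'].round(2),o['moment'].round(3),o['qpos'].round(2))
p=bot.grab_frame('wrist'); cv2.imwrite('pics/w5.png',p['pixels'])"
```

```text
clock: 12.12
position: [0.511, -0.2387, 0.1549]
tool_rot: [3.141, 0.001, 1.505]
force: [-0.2, -2.5, 10.4]
grip_width: 0.011
[-0.21 -2.51 10.45] [-0.642 -0.111  0.072] [ 0.64  0.55 -0.42  1.82  0.29  0.84  0.  ]
```

View pics/w5.png

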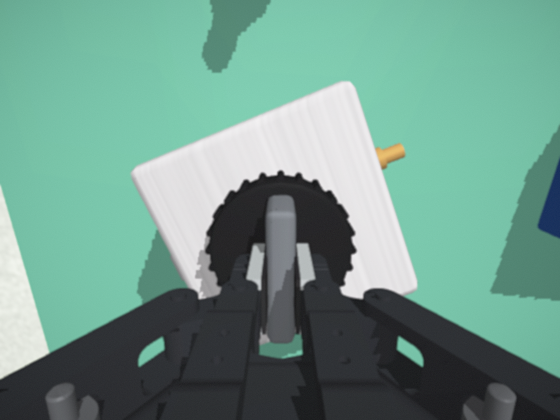

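The turn is at about 1.19 (yaw 1.505). I'll follow the cap up as it springs, then open and withdraw.

```bash
python3 -m handwheel '[[0,0,-0.15,0,0,0],[0,0,-0.15,0,0,0],[0,0,-0.15,0,0,0],[0,0,-0.15,0,0,0],[0,0,0,0,0,0],[0,0,0,0,0,0]]'; python3 -m handwheel '[[0,0,0,0,0,0],[0,0,0,0,0,0],[0,0,0,0,0,0],[0,0,0,0,0,0],[0,0,0,0,0,0],[0,0,0,0,0,0]]' -0.2;  python3 -m handwheel '[[0,0,-0.3,0,0,0],[0,0,-0.8,0,0,0],[0,0,-1,0,0,0],[0,0,-1,0,0,0],[0,0,0,0,0,0],[0,0,0,0,0,0]]'; python3 - <<'E'
from h import *
a=[]
for n,(u,v) in {"scene":(270,200),"side":(295,210)}.items():
    p=bot.grab_frame(n); c=p["pixels"][v-45:v+45,u-45:u+45]
    a.append(cv2.resize(c,(396,396),interpolation=cv2.INTER_CUBIC))
cv2.imwrite("pics/zoom6.png",np.hstack(a))
p=bot.grab_frame('wrist'); cv2.imwrite('pics/w6.png',p['pixels'])
E
```

```text
clock: 12.92
position: [0.5109, -0.2387, 0.1695]
tool_rot: [3.141, 0.0, 1.505]
force: [3.3, -4.0, 4.3]
grip_width: 0.011
clock: 13.68
position: [0.5106, -0.2384, 0.1692]
tool_rot: [-3.142, -0.0, 1.505]
force: [-0.6, 0.1, 0.3]
grip_width: 0.0511
clock: 14.42
position: [0.5104, -0.2384, 0.2464]
tool_rot: [-3.141, -0.0, 1.505]
force: [-0.1, -0.6, -0.4]
grip_width: 0.0513
```

View pics/w6.png

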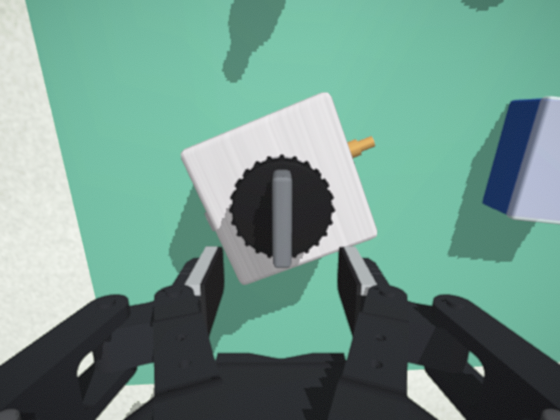

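View pics/zoom6.png

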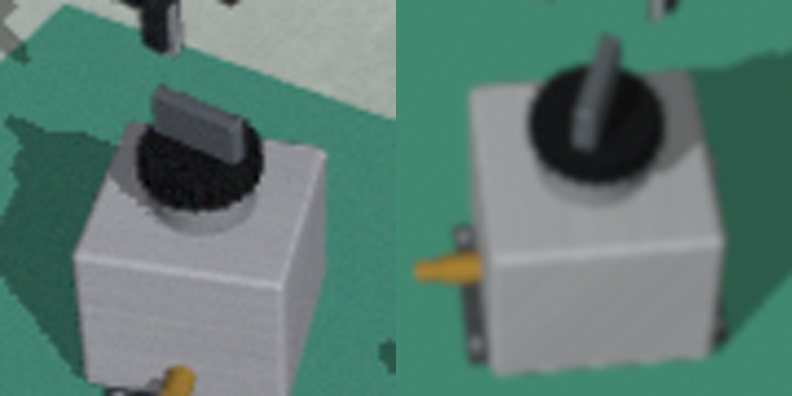

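The cap now stands visibly higher, with more of its neck showing in both views, and it is turned about 70°. I'll check the height numerically, and the round cap too.

```bash
python3 - <<'E'
from h import *
a=cv2.imread("pics/zoom0.png",0);b=cv2.imread("pics/zoom6.png",0)
for n,i in (("scene",0),("side",1)):
    p=bot.grab_frame(n)
    e=4.4*(np.array(proj(p,[.511,-.238,.151]))-proj(p,[.511,-.238,.143])); print(n,"expected px/8mm",e.round(1))
    for im in(a,b):
        col=im[:,i*396+200]; 
        ys=[y for y in range(150 if i==0 else 140,260) if col[y]<75]; print("disc bottom row",max(ys))
    if n=="side":
        q=cv2.imread("pics/side0.png"); d=cv2.absdiff(q,p["pixels"])[340:,200:320]; print("round cap diff",d.mean(),d.max())
print(bot.observe()["force"].round(1),bot.observe()["clock"])
E
```

```text
scene expected px/8mm [ -0.5 -10.2]
disc bottom row 222
disc bottom row 210
side expected px/8mm [ 0.5 -9.5]
disc bottom row 193
disc bottom row 185
round cap diff 4.107743055555556 8
[0.3 0.5 0.1] 14.675
```

The measured rises are 12 and 8 px against 10 px expected for 8 mm. The round cap hasn't changed, and the gripper is clear with near-zero force.

```bash
python3 -c "
from workcell import bot
print(bot.job_done())"
```

```text
the job is handed in; nothing more can be done
None
```

The square tank's pressure cap is released, and I handed the job in at about 14.7 s on the robot's clock.

- **Turn to the first stop:** I gripped the bar and turned it anticlockwise without pressing. The moment rose from about 0 to 1.1 N m at the stop.
- **Press and turn on:** I pressed the cap down about 9 to 9.5 mm (9 to 10.4 N) and turned it on to about 1.19 rad.
- **Let go:** I followed the cap up as it sprang, opened the gripper and withdrew about 75 mm above it.

**Last checks:**
- **Cap height:** The cap's disc moved up 12 px in one view and 8 px in the other, where an 8 mm rise should show about 10 px in each. That agrees with the released height within what the pictures can resolve.
- **Cap turn:** The last wrist picture shows the cap still turned.
- **Gripper:** The force on it was under 1 N, so it was touching nothing.
- **Round cap:** Its picture differs from the starting one only by noise.

**Disagreement:** Closing the gripper briefly pushed down on the locked cap with about 6.6 N, just under the 7 N that starts a press. I relieved that before turning, and the tool's height changed by only 0.1 mm.

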